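# Set the flow-rig valve two turns open

### The job

Before the next logging run, set the regulating valve on the bench flow rig: turn its red handwheel clockwise until the valve is shut against its stop, then back it off (counter-clockwise) exactly two full turns. Finish with the gripper still gripping the wheel's black crank handle there, so that the setting cannot creep, and leave the pencil jar, the small computer board and the mouse where they are.

Things in the scene. Friction and masses are not known exactly. Their poses are not given: they have to be found in the camera images.
- rig: flow rig fixed to the table: grey base plate 240 x 465 x 20 mm (x -65 to 175, y -185 to 280), copper pipes, brass valve, white tank with blue lid, pressure gauge. Origin on the table under the valve's stem, z up, turned up to 0.4 rad about z. Gauge at x 100, y -45, 160 mm high; tank cap at x 100, y 165, 149 mm high; only the wheel and its handle are higher.
- wheel_hub (a point): centre of the red three-spoked handwheel, on its vertical stem, 155 mm above the table, in the mid-plane of the rim. The wheel lies level, 104 mm across; its rim is a round 14 mm bar (top at 162 mm); the nut in the middle ends at 168 mm. The wheel turns without rising or sinking.
- handle_mid (a point): middle of the black crank handle, on its axis, 194.5 mm above the table. It stands upright on the rim, 45 mm from the wheel's axis: a revolving grip 21 mm thick and 55 mm long (167 to 222 mm above the table). It spins freely on its pin: it can be gripped from above and led round without turning the hand. With the valve shut it lies on the rig's +x side of the wheel.
- handle: the same black revolving handle; origin at its lower end on the rim, z up along its axis; its own turning about z does not matter.
- wheel (a joint): angle of the handwheel, rad: 0 = shut, against the rigid stop; grows counter-clockwise seen from above as the valve opens, 6.283 a turn, five turns in all. Starts between 2.5 and 10. Steady friction of 0.2 N m (about 5 N at the handle); it stays where it is left.
- pencil_jar: loose glass jar of pencils beside the rig, 72 mm across, 100 mm tall, the pencils reach about 185 mm; origin under its centre on the table. Leave alone.
- board_computer: loose small green computer board in a black tray, 62 x 92 x 21 mm; origin under its centre on the table. Leave alone.
- mouse: loose black computer mouse, 105 x 60 x 29 mm; origin under its centre on the table. Leave alone.

How it is judged:
By the outcome, as a careful person would: the job done as asked, in the order asked, and still so for the second after the job is handed in, while the arm keeps its last pose, push and grip.
It also fails if it takes over 67 s, if anything falls off the work surface, if the arm or the gripper's body presses on something with over 40 N, if the wrist force passes 120 N, or if a joint passes its speed limit or range.

### The arm

A 6-joint arm with a two-finger parallel gripper is mounted at the origin on the work surface. World frame = base frame: x ahead of the robot, y to its left, z up, the work surface at z = 0. Lengths are in m, angles in rad, forces in N, time in s.
With the tool pointing down it reaches from about 0.375 to 0.9 m from the base axis. Payload 3.1 kg.
Tool frame: the origin (TCP) lies between the finger pads; the fingertips stand 17 mm ahead of it and the grasp point (between the pads) lies 2 mm behind it; z points along the fingers, y is the line along which they close (so a half turn about z gives the same grasp; the last joint's range is limited). The gripper opens to 85 mm and grips with 20 to 120 N. Pads are 22 mm wide; open, the fingers measure 114 mm over their backs; the gripper's body (76 mm by 85 mm) begins 54 mm behind the grasp point. The pads swing forward as they close: fully open they stand 13 mm farther back than shut.
Start: joints at [1.048, 0.527, 1.433, -0, 1.181, -0.178], TCP at [0.211, 0.588, 0.248] pointing down, gripper open.
Joint ranges: [-3.08, 3.08], [-0.75, 2.2], [0.22, 2.44], [-1.43, 4.57], [0, 2.65], [-2.85, 2.85]. Speed limits (rad/s): [2.79, 2.79, 3.14, 3.14, 3.14, 3.14].

### API

Orientations are given as a unit quaternion [x, y, z, w].
In Python, from station import sense, vision, order gives the robot as it stands.
- The arm moves only by the shell command python3 -m crank 'ROWS' [OPENING] [FORCE]. ROWS is JSON, a list of rows, each an object with "dp": the shift along the world's x, y, z in units of 30 mm (1.0 is 30 mm), a list of three; "angular": the turn, a rotation vector about the world's x, y, z in degrees, a list of three. In form: [{"dp": [dx, dy, dz], "angular": [ax, ay, az]}, ...]. A call has 1 to 20 rows; each row shifts and turns the commanded pose from where the row before left it; what a row does not reach is not made up. A row lasts 1/10 s, in which the tool goes at most 50 mm and 8.59 degrees, less where a joint would pass 70% of its speed; a pose out of reach is approached as far as the arm can. A call is refused whole if a number of a shift passes 1 or a number of a turn 8.59, either way. A call with a gripper value outside its range is refused whole. OPENING is the closure, from 0 (fully open) to 1 (shut), set as the call begins (- or left out, the last holds). The fingers move at their own pace and stop on an object; FORCE is the grip in N (left out, the last holds). Time passes only in rows, so rows that do not move let the fingers close. It gives the time, the measured TCP pose, the force, the opening and the grip force at its end, in the units of the state.
- sense(): the state, without advancing time (a new reading comes with each control period).
- vision.snapshot(name): name is "side" or "top" or "wrist"; returns a dict with "image" (480x640x3 uint8, blue, green, red), "range_z" (480x640 float32, m along the optical axis (not along the pixel's ray), 0 where there is no reading), "mtx" (3x3 intrinsics, pixels), "dist" ([k1, k2, p1, p2, k3] as OpenCV has them; the pictures are not rectified), "pose" (4x4, takes a point from camera to world coordinates); the wrist camera has in their place "mount" (4x4, takes a point from camera to tool coordinates, whose origin is the TCP and whose axes are the flange's). Camera axes: x right, y down, z forward; pixel columns grow to the right and rows downward; lengths in m; the calibration is good to about 2 mm. A picture is of the moment at which its call begins: read the wrist's pose just before it.
- order.sign_off(): hands the job in; it is judged then, once.
The state is a dict: "t": time; "q": joint angles; "qd": joint speeds; "tau": joint torques, N m; "tcp_pos": TCP position; "tool_rot": TCP orientation; "force": force on the tool from outside, world axes, zero at the start; "ft_torque": the same for the moment, N m; "finger_gap": opening from 0.0 (shut) to 1.0 (fully open); "gripper_force": force on a finger pad.
Only numpy, scipy, OpenCV 4.12 (cv2) and the standard library are available. Lean on these libraries where they do the work, as an engineer would, in place of code of your own. Each camera call takes 0.05 s, during which the arm holds its last target. There are 200 camera calls.

## Working session

There is one attempt and no reset: what is moved stays moved. The work goes in short steps, Python scripts to look and compute and a shell command to move; the robot and the scene stay as the last step left them, time stands still between calls to the robot, and variables do not carry over. Pictures are saved under pics/ and viewed, at most 10 in all, crops included, and the job is handed in when it is done.

```bash
ls; mkdir -p pics; python3 - <<'E'
from station import sense, vision
import cv2,numpy as np
s=sense();print(s)
a=vision.snapshot("top");b=vision.snapshot("side")
for n,c in(("top",a),("side",b)):
    cv2.imwrite(f"pics/{n}0.png",c["image"]);np.savez(f"{n}0.npz",**c);print(n,c["mtx"],c["dist"],c["pose"])
E
```

```text
pics
{'t': 0.0, 'q': array([ 1.04751629e+00,  5.28487516e-01,  1.43388594e+00,  1.33084410e-07,
        1.18140565e+00, -1.78481375e-01]), 'qd': array([ 0.00102548,  0.00046005, -0.00110189,  0.0001277 , -0.00025086,
        0.00097222]), 'tau': array([-1.50765805e-03, -4.42337251e+01, -1.78027689e+01, -3.28770193e-04,
        8.58461164e-03,  1.46315591e-05]), 'tcp_pos': array([0.21087389, 0.58763601, 0.24732567]), 'tool_rot': array([ 1.71546528e-01,  9.85175413e-01, -1.02659238e-03, -3.75825924e-04]), 'force': array([-0.6718698 , -0.74731328,  0.18926254]), 'ft_torque': array([-0.04388498, -0.01251687,  0.03605147]), 'gripper_force': 0.0, 'finger_gap': 1.0019839226757146}
top [[550.48110264   0.         328.9444071 ]
 [  0.         550.48110264 229.98683124]
 [  0.           0.           1.        ]] [-0.04144447  0.          0.          0.          0.        ] [[-0.01568723 -0.99511233  0.09749549  0.46793065]
 [-0.99979912  0.01682784  0.01088777 -0.02235763]
 [-0.01247519 -0.0973051  -0.99517641  1.06523834]
 [ 0.          0.          0.          1.        ]]
side [[462.56736792   0.         314.8027317 ]
 [  0.         462.56736792 234.4477737 ]
 [  0.           0.           1.        ]] [-0.09334626  0.          0.          0.          0.        ] [[ 0.86123569 -0.37204532  0.34620134  0.30015671]
 [-0.50820431 -0.62886315  0.58843821 -0.44356096]
 [-0.00121241 -0.682725   -0.73067442  0.67113187]
 [ 0.          0.          0.          1.        ]]
```

View pics/top0.png

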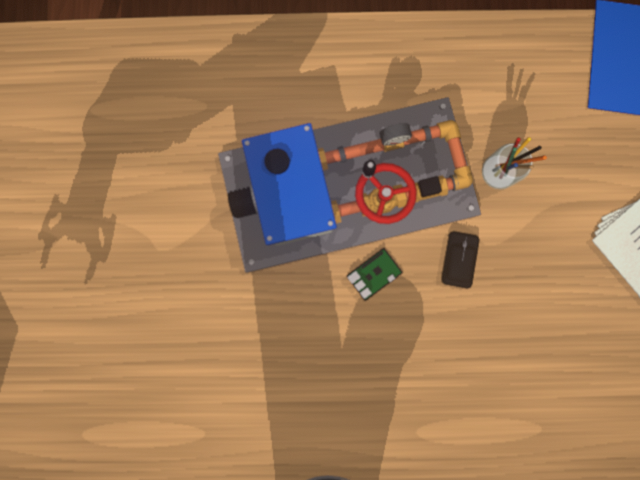

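View pics/side0.png

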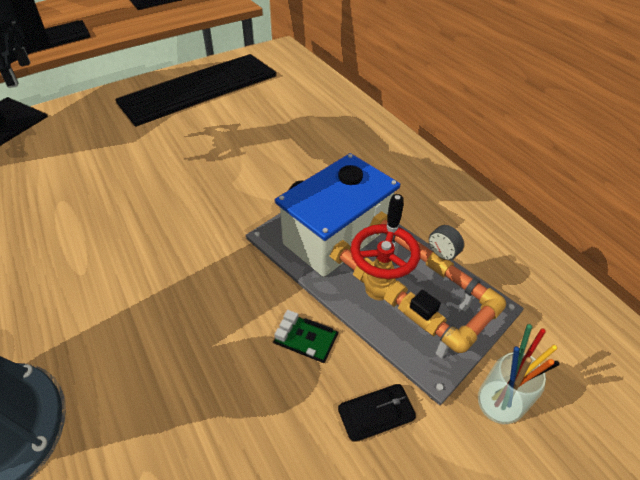

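The top view shows the wheel centred near (386,193), with the black handle at about (369,168). The board is at (375,273), the mouse at (460,260), the jar at (505,165) and the tank lid on the left. The side view shows the handle standing upright at (396,210).

```bash
cat >h.py <<'E'
import cv2,numpy as np
def cloud(c,T=None):
    T=c["pose"] if T is None else T
    h,w=c["range_z"].shape; u,v=np.meshgrid(np.arange(w),np.arange(h))
    n=cv2.undistortPoints(np.stack([u,v],-1).reshape(-1,1,2).astype(np.float64),c["mtx"],c["dist"]).reshape(h,w,2)
    z=c["range_z"]; P=np.dstack([n*z[...,None],z])
    return P@T[:3,:3].T+T[:3,3], n
def cast(c,px,z,T=None):
    T=c["pose"] if T is None else T
    n=cv2.undistortPoints(np.array(px,float).reshape(-1,1,2),c["mtx"],c["dist"]).reshape(-1,2)
    d=np.c_[n,np.ones(len(n))]@T[:3,:3].T
    return T[:3,3]+d*((z-T[2,3])/d[:,2])[:,None]
E
python3 - <<'E'
from h import *
for n in("top","side"):
    c=dict(np.load(n+"0.npz"));P,_=cloud(c);hsv=cv2.cvtColor(c["image"],cv2.COLOR_BGR2HSV)
    red=((hsv[...,0]<5)|(hsv[...,0]>174))&(hsv[...,1]>170)&(P[...,2]>.135)&(P[...,2]<.175)&(P[...,0]>.4)
    k=max(range(1,(L:=cv2.connectedComponentsWithStats(red.astype(np.uint8)))[0]),key=lambda i:L[2][i,4]);m=(L[1]==k)
    cs=max(cv2.findContours(m.astype(np.uint8),0,1)[0],key=cv2.contourArea);e=cv2.fitEllipse(cv2.convexHull(cs))
    hub=cast(c,[e[0]],.155)[0];print(n,e,"hub",hub, P[m].mean(0))
    d=np.hypot(P[...,0]-hub[0],P[...,1]-hub[1])
    b=(hsv[...,2]<90)&(d<.075)&(P[...,2]>.17)&(P[...,2]<.24)
    Q=P[b];print("handle",len(Q),Q.mean(0),np.median(Q,0),Q.min(0),Q.max(0))
    t=Q[Q[:,2]>.215]; print("tip",len(t),t.mean(0) if len(t) else 0)
    q=Q.mean(0)[:2]-hub[:2];print("r",np.hypot(*q),"ang",np.arctan2(q[1],q[0]))
    pl=(abs(P[...,2]-.02)<.008)&(hsv[...,1]<70)&(hsv[...,2]<140)&(d<.4)
    r=cv2.minAreaRect(P[pl][:,:2].astype(np.float32));print("plate",r)
    lid=(hsv[...,0]>105)&(hsv[...,0]<125)&(hsv[...,1]>180)&(P[...,2]>.1)&(d<.35);print("lid",cv2.minAreaRect(P[lid][:,:2].astype(np.float32)))
E
```

```text
top ((385.4554748535156, 193.098876953125), (59.12969970703125, 60.045623779296875), 77.59806823730469) hub [ 0.61744832 -0.10781693  0.155     ] [ 0.6141736  -0.10927989  0.16028648]
handle 147 [ 0.64754714 -0.07660976  0.21260442] [ 0.64622876 -0.07577306  0.21725962] [ 0.640783   -0.086929    0.18136149] [ 0.65948124 -0.06753057  0.22501787]
tip 87 [ 0.64972548 -0.0772729   0.22019464]
r 0.0433569655227305 ang 0.8034752248024706
plate ((0.6271025538444519, -0.10458683967590332), (0.3291548192501068, 0.5572193264961243), 12.871631622314453)
lid ((0.596213698387146, 0.04065787419676781), (0.2783206105232239, 0.10953352600336075), 12.9818754196167)
side ((385.1954040527344, 250.9414825439453), (53.57045364379883, 69.36177062988281), 100.043701171875) hub [ 0.61742938 -0.10976333  0.155     ] [ 0.61321772 -0.11392611  0.15897887]
handle 403 [ 0.64788106 -0.08351975  0.2010559 ] [ 0.64657463 -0.0848447   0.20237803] [ 0.64108761 -0.08947706  0.17006904] [ 0.66134889 -0.07070779  0.22337989]
tip 105 [ 0.64963233 -0.08142629  0.21982201]
r 0.040199881684085954 ang 0.7113109344470421
plate ((0.6302475929260254, -0.10666400194168091), (0.37067243456840515, 0.5546004772186279), 4.4340081214904785)
lid ((0.6803171038627625, -0.12156713008880615), (0.19031444191932678, 0.4903865456581116), 12.647310256958008)
```

Hub is at about (0.6175, -0.109), the handle at (0.650, -0.078) and the rig yaw is about 0.225. The wheel angle is therefore about 0.55 + 2π, or 6.8 rad. I'll move above the handle and turn the closing line onto the tangent at the stop.

```bash
python3 -m crank '[{"dp":[0.3,-0.5,0.3],"angular":[0,0,8.25]},{"dp":[0.65,-1,0.3],"angular":[0,0,8.25]},{"dp":[0.65,-1,0.1],"angular":[0,0,8.25]},{"dp":[0.65,-1,0],"angular":[0,0,8.25]},{"dp":[0.65,-1,0],"angular":[0,0,0]},{"dp":[0.65,-1,0],"angular":[0,0,0]},{"dp":[0.65,-1,0],"angular":[0,0,0]},{"dp":[0.65,-1,0],"angular":[0,0,0]},{"dp":[0.65,-1,0],"angular":[0,0,0]},{"dp":[0.65,-1,0],"angular":[0,0,0]},{"dp":[0.65,-1,0],"angular":[0,0,0]},{"dp":[0.65,-1,0],"angular":[0,0,0]},{"dp":[0.65,-1,0],"angular":[0,0,0]},{"dp":[0.65,-1,0],"angular":[0,0,0]},{"dp":[0.65,-1,0],"angular":[0,0,0]},{"dp":[0.65,-1,0],"angular":[0,0,0]},{"dp":[0.65,-1,0],"angular":[0,0,0]},{"dp":[0.65,-1,0],"angular":[0,0,0]},{"dp":[0.65,-1,0],"angular":[0,0,0]},{"dp":[0.3,-0.5,0],"angular":[0,0,0]}]' 0
python3 - <<'E'
from station import sense, vision
from h import *
from scipy.spatial.transform import Rotation as R
s=sense();c=vision.snapshot("wrist");cv2.imwrite("pics/w1.png",c["image"])
T=np.eye(4);T[:3,:3]=R.from_quat(s["tool_rot"]).as_matrix();T[:3,3]=s["tcp_pos"];T=T@c["mount"]
np.savez("w1.npz",**c,pose=T)
P,_=cloud(c,T);v=cv2.cvtColor(c["image"],cv2.COLOR_BGR2HSV)[...,2]
d=np.hypot(P[...,0]-.65,P[...,1]+.078);b=(d<.03)&(P[...,2]>.19)&(P[...,2]<.23)&(c["range_z"]>0)
print(s["tcp_pos"],R.from_quat(s["tool_rot"]).as_matrix().round(3).tolist())
if b.sum():
    Q=P[b];t=Q[Q[:,2]>.218];print(b.sum(),Q.mean(0),len(t),t.mean(0) if len(t) else 0)
E
```

```text
t: 2.1
tcp_pos: [0.5817, 0.0156, 0.2689]
tool_rot: [-0.114, 0.993, -0.0, 0.0]
force: [-0.1, 0.8, 1.1]
finger_gap: 1.0
gripper_force: 0.0
[0.5816735  0.01564696 0.268915  ] [[-0.974, -0.227, 0.001], [-0.227, 0.974, -0.001], [-0.0, -0.001, -1.0]]
1425 [ 0.64588321 -0.07573626  0.21210895] 586 [ 0.64907283 -0.07687069  0.22171287]
```

View pics/w1.png

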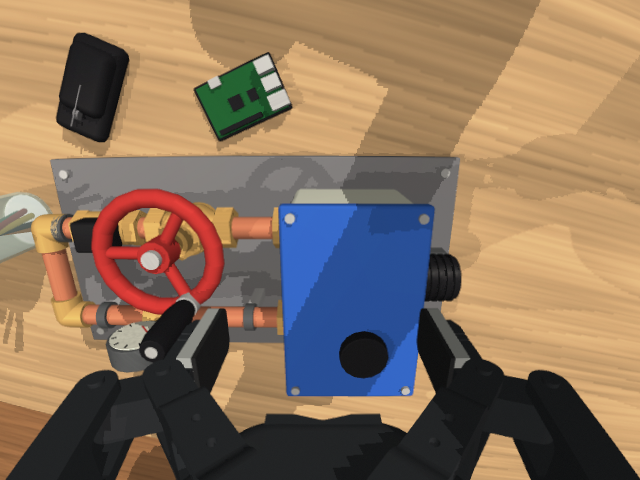

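The wrist view shows the wheel hub at (152,258), the handle between (190,300) and (150,352), and the plate square to the hand. The handle is confirmed at (0.6495, -0.077). Next: move over it, descend and grip.

```bash
python3 -m crank '[{"dp":[0.565,-0.775,0],"angular":[0,0,0]},{"dp":[0.565,-0.775,0],"angular":[0,0,0]},{"dp":[0.565,-0.775,0],"angular":[0,0,0]},{"dp":[0.565,-0.775,0],"angular":[0,0,0]},{"dp":[0,0,0],"angular":[0,0,0]},{"dp":[0,0,-0.5],"angular":[0,0,0]},{"dp":[0,0,-0.5],"angular":[0,0,0]},{"dp":[0,0,-0.5],"angular":[0,0,0]},{"dp":[0,0,-0.5],"angular":[0,0,0]},{"dp":[0,0,-0.53],"angular":[0,0,0]},{"dp":[0,0,0],"angular":[0,0,0]}]' 0
python3 -m crank '[{"dp":[0,0,0],"angular":[0,0,0]},{"dp":[0,0,0],"angular":[0,0,0]},{"dp":[0,0,0],"angular":[0,0,0]},{"dp":[0,0,0],"angular":[0,0,0]},{"dp":[0,0,0],"angular":[0,0,0]},{"dp":[0,0,0],"angular":[0,0,0]},{"dp":[0,0,0],"angular":[0,0,0]},{"dp":[0,0,0],"angular":[0,0,0]}]' 1 50
```

```text
t: 3.25
tcp_pos: [0.6452, -0.0724, 0.1908]
tool_rot: [-0.116, 0.993, 0.002, -0.003]
force: [-0.5, 0.7, 1.2]
finger_gap: 0.999
gripper_force: 0.0
t: 4.05
tcp_pos: [0.6491, -0.0764, 0.195]
tool_rot: [-0.115, 0.993, -0.002, 0.001]
force: [0.3, -4.3, 5.8]
finger_gap: 0.231
gripper_force: 49.1
```

```bash
python3 -m crank '[{"dp":[0.276,-0.380,0],"angular":[0,0,0]},{"dp":[0.145,-0.446,0],"angular":[0,0,0]},{"dp":[0,-0.469,0],"angular":[0,0,0]},{"dp":[-0.145,-0.446,0],"angular":[0,0,0]},{"dp":[-0.276,-0.380,0],"angular":[0,0,0]},{"dp":[0,0,0],"angular":[0,0,0]},{"dp":[0,0,0],"angular":[0,0,0]}]'

```

```text
t: 4.75
tcp_pos: [0.649, -0.1395, 0.1949]
tool_rot: [-0.115, 0.993, -0.001, 0.002]
force: [-0.8, -2.6, 6.6]
finger_gap: 0.234
gripper_force: 49.4
```

```bash
python3 -m crank '[{"dp":[-0.380,-0.276,0],"angular":[0,0,0]},{"dp":[-0.446,-0.145,0],"angular":[0,0,0]},{"dp":[-0.469,0,0],"angular":[0,0,0]},{"dp":[-0.446,0.145,0],"angular":[0,0,0]},{"dp":[-0.380,0.276,0],"angular":[0,0,0]},{"dp":[-0.276,0.380,0],"angular":[0,0,0]},{"dp":[-0.145,0.446,0],"angular":[0,0,0]},{"dp":[0,0.469,0],"angular":[0,0,0]},{"dp":[0.145,0.446,0],"angular":[0,0,0]},{"dp":[0.276,0.380,0],"angular":[0,0,0]},{"dp":[0.380,0.276,0],"angular":[0,0,0]},{"dp":[0.446,0.145,0],"angular":[0,0,0]},{"dp":[0.469,0,0],"angular":[0,0,0]},{"dp":[0.446,-0.145,0],"angular":[0,0,0]},{"dp":[0.380,-0.276,0],"angular":[0,0,0]},{"dp":[0,0,0],"angular":[0,0,0]},{"dp":[0,0,0],"angular":[0,0,0]}]'

```

```text
t: 6.45
tcp_pos: [0.649, -0.0763, 0.1949]
tool_rot: [-0.115, 0.993, -0.001, 0.001]
force: [-0.9, -4.0, 5.6]
finger_gap: 0.23
gripper_force: 49.9
```

```bash
python3 -m crank '[{"dp":[0.276,-0.380,0],"angular":[0,0,0]},{"dp":[0.090,-0.217,0],"angular":[0,0,0]},{"dp":[0,0,0],"angular":[0,0,0]},{"dp":[0,0,0],"angular":[0,0,0]}]'
python3 -m crank '[{"dp":[0.02,-0.07,0],"angular":[0,0,0]},{"dp":[0,0,0],"angular":[0,0,0]},{"dp":[0,0,0],"angular":[0,0,0]}]'
python3 -m crank '[{"dp":[0.02,-0.07,0],"angular":[0,0,0]},{"dp":[0,0,0],"angular":[0,0,0]},{"dp":[0,0,0],"angular":[0,0,0]}]'
```

```text
t: 6.85
tcp_pos: [0.6592, -0.0926, 0.1949]
tool_rot: [-0.115, 0.993, 0.0, 0.001]
force: [-1.9, -0.9, 7.4]
finger_gap: 0.229
gripper_force: 50.1
t: 7.15
tcp_pos: [0.6594, -0.0932, 0.1949]
tool_rot: [-0.115, 0.993, 0.001, 0.0]
force: [-3.0, 1.6, 8.3]
finger_gap: 0.234
gripper_force: 50.1
t: 7.45
tcp_pos: [0.66, -0.095, 0.1949]
tool_rot: [-0.115, 0.993, 0.002, 0.0]
force: [-1.6, 2.0, 8.3]
finger_gap: 0.229
gripper_force: 50.2
```

```bash
for i in 1 2; do python3 -m crank '[{"dp":[0.018,-0.07,0],"angular":[0,0,0]},{"dp":[0,0,0],"angular":[0,0,0]},{"dp":[0,0,0],"angular":[0,0,0]}]' | egrep 'tcp|^force'; done
python3 -m crank '[{"dp":[0.015,-0.07,0],"angular":[0,0,0]},{"dp":[0,0,0],"angular":[0,0,0]},{"dp":[0,0,0],"angular":[0,0,0]}]' | egrep 'tcp|^force'
python3 -m crank '[{"dp":[0.014,-0.07,0],"angular":[0,0,0]},{"dp":[0,0,0],"angular":[0,0,0]},{"dp":[0,0,0],"angular":[0,0,0]}]' | egrep 'tcp|^force'
```

```text
tcp_pos: [0.6606, -0.097, 0.1949]
force: [-2.3, 2.9, 9.6]
tcp_pos: [0.6608, -0.0981, 0.1949]
force: [-2.9, 5.3, 9.7]
tcp_pos: [0.6609, -0.0983, 0.1949]
force: [-2.8, 9.0, 10.3]
tcp_pos: [0.6609, -0.0984, 0.1949]
force: [-3.6, 13.3, 11.0]
```

The wheel stopped dead at an angle of about 0.24 rad, which matches the rig's +x side, and the force there is rising. The valve is shut, with a reference TCP of about (0.6609, -0.0983). Now I'll release the push and make the first turn counter-clockwise.

```bash
python3 -m crank '[{"dp":[-0.02,0.1,0],"angular":[0,0,0]},{"dp":[-0.02,0.1,0],"angular":[0,0,0]},{"dp":[0,0,0],"angular":[0,0,0]},{"dp":[0,0,0],"angular":[0,0,0]}]' | egrep 'tcp|^force'
python3 -m crank '[{"dp":[-0.179,0.433,0],"angular":[0,0,0]},{"dp":[-0.305,0.357,0],"angular":[0,0,0]},{"dp":[-0.4,0.245,0],"angular":[0,0,0]},{"dp":[-0.456,0.109,0],"angular":[0,0,0]},{"dp":[-0.468,-0.037,0],"angular":[0,0,0]},{"dp":[-0.433,-0.179,0],"angular":[0,0,0]},{"dp":[-0.357,-0.305,0],"angular":[0,0,0]},{"dp":[-0.245,-0.4,0],"angular":[0,0,0]},{"dp":[-0.109,-0.456,0],"angular":[0,0,0]},{"dp":[0.037,-0.468,0],"angular":[0,0,0]},{"dp":[0.179,-0.433,0],"angular":[0,0,0]},{"dp":[0.305,-0.357,0],"angular":[0,0,0]},{"dp":[0.4,-0.245,0],"angular":[0,0,0]},{"dp":[0.456,-0.109,0],"angular":[0,0,0]},{"dp":[0.468,0.037,0],"angular":[0,0,0]},{"dp":[0.433,0.179,0],"angular":[0,0,0]},{"dp":[0.357,0.305,0],"angular":[0,0,0]},{"dp":[0.245,0.4,0],"angular":[0,0,0]},{"dp":[0.109,0.456,0],"angular":[0,0,0]},{"dp":[-0.037,0.468,0],"angular":[0,0,0]}]'
```

```text
tcp_pos: [0.6608, -0.0979, 0.1949]
force: [-2.1, 2.4, 7.9]
t: 11.05
tcp_pos: [0.6615, -0.1008, 0.195]
tool_rot: [-0.115, 0.993, -0.002, 0.0]
force: [-2.6, -7.8, 7.4]
finger_gap: 0.234
gripper_force: 50.5
```

```bash
python3 -m crank '[{"dp":[-0.179,0.433,0],"angular":[0,0,0]},{"dp":[-0.305,0.357,0],"angular":[0,0,0]},{"dp":[-0.4,0.245,0],"angular":[0,0,0]},{"dp":[-0.456,0.109,0],"angular":[0,0,0]},{"dp":[-0.468,-0.037,0],"angular":[0,0,0]},{"dp":[-0.433,-0.179,0],"angular":[0,0,0]},{"dp":[-0.357,-0.305,0],"angular":[0,0,0]},{"dp":[-0.245,-0.4,0],"angular":[0,0,0]},{"dp":[-0.109,-0.456,0],"angular":[0,0,0]},{"dp":[0.037,-0.468,0],"angular":[0,0,0]},{"dp":[0.179,-0.433,0],"angular":[0,0,0]},{"dp":[0.305,-0.357,0],"angular":[0,0,0]},{"dp":[0.4,-0.245,0],"angular":[0,0,0]},{"dp":[0.456,-0.109,0],"angular":[0,0,0]},{"dp":[0.468,0.037,0],"angular":[0,0,0]},{"dp":[0.433,0.179,0],"angular":[0,0,0]},{"dp":[0.357,0.305,0],"angular":[0,0,0]},{"dp":[0.245,0.4,0],"angular":[0,0,0]},{"dp":[0.109,0.456,0],"angular":[0,0,0]},{"dp":[-0.02,0.25,0],"angular":[0,0,0]}]' | egrep 'tcp|^force'
python3 -m crank '[{"dp":[-0.01,0.1,0],"angular":[0,0,0]},{"dp":[0,0,0],"angular":[0,0,0]},{"dp":[0,0,0],"angular":[0,0,0]},{"dp":[0,0,0],"angular":[0,0,0]}]'
```

```text
tcp_pos: [0.6619, -0.1061, 0.195]
force: [-1.7, -5.6, 6.1]
t: 13.45
tcp_pos: [0.6617, -0.103, 0.195]
tool_rot: [-0.115, 0.993, -0.0, 0.001]
force: [-0.9, -1.3, 7.8]
finger_gap: 0.234
gripper_force: 50.4
```

```bash
python3 -m crank '[{"dp":[-0.016,0.12,0],"angular":[0,0,0]},{"dp":[0,0,0],"angular":[0,0,0]},{"dp":[0,0,0],"angular":[0,0,0]},{"dp":[0,0,0],"angular":[0,0,0]}]' | egrep 'tcp|^force'
python3 -m crank '[{"dp":[-0.01,0.05,0],"angular":[0,0,0]},{"dp":[0,0,0],"angular":[0,0,0]},{"dp":[0,0,0],"angular":[0,0,0]},{"dp":[0,0,0],"angular":[0,0,0]}]' | egrep 'tcp|^force'
```

```text
tcp_pos: [0.6613, -0.1001, 0.195]
force: [-0.8, -3.2, 5.6]
tcp_pos: [0.661, -0.099, 0.195]
force: [-1.0, -3.6, 6.1]
```

```bash
python3 -m crank '[{"dp":[-0.008,0.035,0],"angular":[0,0,0]},{"dp":[0,0,0],"angular":[0,0,0]},{"dp":[0,0,0],"angular":[0,0,0]},{"dp":[0,0,0],"angular":[0,0,0]},{"dp":[0,0,0],"angular":[0,0,0]}]'
python3 - <<'E'
from station import sense, vision
from h import *
c=vision.snapshot("side");cv2.imwrite("pics/s2.png",c["image"][120:440,200:600]);print(sense()["tcp_pos"])
E
```

```text
t: 14.75
tcp_pos: [0.6609, -0.0981, 0.195]
tool_rot: [-0.115, 0.993, -0.001, 0.001]
force: [-0.8, -4.9, 6.0]
finger_gap: 0.232
gripper_force: 50.4
[ 0.66084596 -0.09810609  0.19496248]
```

View pics/s2.png

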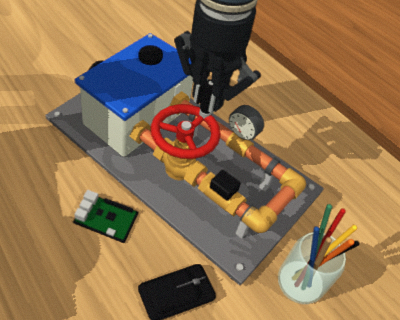

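The side crop shows the gripper holding the handle at about (205,100). The wheel is intact, and the board, mouse and jar are where they started. The TCP is back at the stop reference after two turns.

```bash
python3 -c "
from station import order;print(order.sign_off())"
```

```text
the job is handed in; nothing more can be done
None
```

I shut the valve against its stop, backed it off two full turns to within about 0.2 mm at the handle, and handed the job in at about 15 s with the gripper still holding the handle; the jar, board and mouse were not touched.

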